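# Pin the score board onto its stand

### The arm

A 6-joint arm with a two-finger parallel gripper is mounted at the origin on the work surface. World frame = base frame: x ahead of the robot, y to its left, z up, the work surface at z = 0. Lengths are in m, angles in rad, forces in N, time in s.
With the tool pointing down it reaches from about 0.3 to 0.85 m from the base axis. Payload 5.4 kg.
Tool frame: the origin (TCP) lies on the centre line of the jaws, within the pads' length; the fingertips stand 22 mm ahead of it and the grasp point (between the pads) lies 3 mm ahead of it; z points along the fingers, y is the line along which they close (so a half turn about z gives the same grasp; the last joint's range is limited). The gripper opens to 85 mm and grips with 20 to 120 N. Pads are 22 mm wide; open, the fingers measure 114 mm over their backs; the gripper's body (76 mm by 85 mm) begins 54 mm behind the grasp point. The pads swing forward as they close: fully open they stand 13 mm farther back than shut.
Start: joints at [-1.41, 0.158, 1.597, -0, 1.386, -0.21], TCP at [0.208, -0.536, 0.253] pointing down, gripper open.
Joint ranges: [-2.91, 2.91], [-0.94, 2.29], [0.18, 2.7], [-1.29, 4.43], [0.17, 2.64], [-3, 3]. Speed limits (rad/s): [2.57, 2.57, 3.14, 3.14, 3.14, 3.14].

### API

Orientations are given as a rotation vector (axis times angle).
In Python, from bench import * gives the robot as it stands.
- The arm moves only by the tool play_rows, never from a script. Its argument "moves" is a list of rows, each a list of 7 numbers: the shift along the tool's x, y, z in mm, then the turn, a rotation vector about the tool's x, y, z in rad, then the closure, from 0 (fully open) to 1 (shut). In form: [[x, y, z, rx, ry, rz, claw], ...]. A call has 1 to 20 rows; each row shifts and turns the commanded pose from where the row before left it, along the tool's axes as they then stand; what a row does not reach is not made up. A row lasts 1/10 s, in which the tool goes at most 50 mm and 8.59 degrees, less where a joint would pass 70% of its speed; a pose out of reach is approached as far as the arm can. A call with a gripper value outside its range is refused whole. The fingers move at their own pace and stop on an object; "newtons" is the grip in N (left out, the last holds). Time passes only in rows, so rows that do not move let the fingers close. It gives the time, the measured TCP pose, the force, the opening and the grip force at its end, in the units of the state.
- get_obs(): the state, without advancing time (a new reading comes with each control period).
- get_image(name): name is "side" or "top"; returns a dict with "pixels" (420x560x3 uint8, red, green, blue), "z_map" (420x560 float32, m along the optical axis (not along the pixel's ray), 0 where there is no reading), "vertical_fov" (degrees; the focal length in pixels is half the picture's height over the tangent of half this angle, whatever the lens; pixels are square), "cx", "cy" (the principal point, pixels), "R" (3x3) and "t" (3): a world point X has camera coordinates R X + t. Camera axes: x right, y down, z forward; pixel columns grow to the right and rows downward; lengths in m; the calibration is good to about 2 mm. A picture is of the moment at which its call begins.
- close_job(): hands the job in; it is judged then, once.
The state is a dict: "time": time; "joint_positions": joint angles; "joint_velocities": joint speeds; "joint_torque": joint torques, N m; "position": TCP position; "ee_rot": TCP orientation; "contact_force": force on the tool from outside, world axes, zero at the start; "torque": the same for the moment, N m; "grip_width": finger opening in m; "gripper_force": force on a finger pad.
Only numpy, scipy, OpenCV 4.12 (cv2) and the standard library are available. Lean on these libraries where they do the work, as an engineer would, in place of code of your own. Each camera call takes 0.05 s, during which the arm holds its last target. There are 200 camera calls.

### The job

Slide the score board that has the steel hinge knuckle up out of the slotted rack and set it down on the leaning stand, resting on the ledge and back against the face, with its knuckle between the stand's two lugs. Then take the knobbed hinge pin from its block and thread it through upper lug, knuckle and lower lug until its knob sits on the upper lug. Leave the plain board in the rack and do not disturb the mug, the drinks can or the glass tumbler.

Things in the scene. Friction and masses are not known exactly. Their poses are not given: they have to be found in the camera images.
- panel: Score board to hang: wooden, dark faces, 8 mm thick (x), 140 wide (y), 110 tall (z), 180 g. Origin: centre of lower edge, mid-thickness. Starts upright, loose (leans up to 3 deg) in one of the rack's two slots, knuckle to its -y side; its top edge is free to grip. On the stand its origin belongs at easel x 4, y 0, z 0 mm, axes parallel.
- knuckle_mid (a point): Middle of the board's knuckle, a 24 x 24 mm steel block, 30 to 52 mm above the board's lower edge, bored through along z with a 12 mm hole; it lies at board x 0, y -95, z 41 mm, joined to the board's -y side edge by a strap 8 mm thick.
- plain_board: A second board, same size and look but without any knuckle, in the other slot of the rack. Stays there. Origin as for the first.
- rack: Fixed wooden rack, 110 (x) x 160 mm (y), origin under its centre, floor 10 mm up. Two slots along y, centred at x -30 and +30 mm, 10 mm wide, between dividers 6 thick, 100 long, 55 mm high above the table. End walls at y +-76 mm, 26 high. Which slot holds which board changes.
- stand: Fixed wooden foot of the stand, 150 (x) x 200 mm (y), origin on the table. It carries the leaning easel.
- easel: Leaning part, fixed on the stand. Origin: foot of the face, on the ledge, mid-width, 45 mm above the table. z runs up the face, leaning 30 deg from vertical (towards the robot, -x, at yaw 0); x is the face's outward normal (away from robot and up). Face: plane x=0, 150 mm wide, up to z 60 only. Ledge: plane z=0, out to x 30, no lip. Cheeks 10 tall at y +-72 flare in front and guide the board.
- hinge_mid (a point): Point on the lugs' common axis midway between them (easel x 4, y -95, z 41 mm): the knuckle's middle belongs here. Free gap between lugs: z 21 to 61 mm; a steel strip closes it behind x -12 mm. The upper lug bars the way from above: the board goes in along the face's normal (towards easel -x).
- lug_top (a point): Mouth of the hole in the upper lug, on its upper face (easel x 4, y -95, z 71 mm): the pin's shoulder belongs here. Both steel lugs are 10 mm thick (z 61 to 71 and 11 to 21), x -22 to 16, y -110 to -80 mm, each with a 12 mm through hole along easel z, slightly chamfered.
- pin: Hinge pin, 50 g: steel rod 8 mm across, 80 long, last 10 mm tapered to 3 mm, below a wooden knob 18 mm across, 45 long. Origin at the rod's tip, z along the pin towards the knob. Starts upright in the pin block, tip down (5 mm above the table), the knob resting on the block.
- pin_shoulder (a point): Underside of the pin's knob, on the pin's axis, 80 mm from the tip.
- pin_block: Fixed wooden block 60 x 60 x 85 mm (tall), origin under its centre, with an upright 10 mm through hole in its middle.
- mug: White mug, 80 mm across, 95 tall, origin under its centre. Leave alone.
- soda: Drinks can, 66 mm across, 122 tall, origin under its centre. Leave alone.
- tumbler: Glass tumbler, 72 mm across, 100 tall, origin under its centre. Leave alone.

How it is judged:
On the way, in this order (a step that is already met when the one before it is completed fails the run):
1. the board with the knuckle is up out of the rack (z of panel in the frame of rack above 0.06 m and contact force between panel and rack below 0.05 N), for 0.1 s.
2. that board stands on the stand's ledge against its face, its knuckle in line between the lugs, let go (x of knuckle_mid in the frame of easel between 0 and 0.008 m and y of knuckle_mid in the frame of easel between -0.099 and -0.091 m and z of knuckle_mid in the frame of easel between 0.037 and 0.045 m and angle between the z axis of panel and the z axis of easel, either way round below 0.08 rad and contact force between panel and the fingers below 0.05 N), for 0.2 s.
At the end, for the whole second after the job is handed in: Board on the stand: knuckle middle within 4 mm per easel axis of the point midway between the lugs, along the face within 0.08 rad. Pin through all three holes: shoulder within 4 mm per axis of the upper lug's mouth, axis within 0.07 rad. Both let go and at rest; plain board in the rack (all of step 2 and x of pin_shoulder in the frame of easel between 0 and 0.008 m and y of pin_shoulder in the frame of easel between -0.099 and -0.091 m and z of pin_shoulder in the frame of easel between 0.067 and 0.075 m and angle between the z axis of pin and the z axis of easel, either way round below 0.07 rad and z of pin in the frame of easel below 0.005 m and linear speed of each of panel, pin below 0.02 m/s and contact force between pin and the fingers below 0.05 N); the robot touches nothing.
It fails at once if the plain board is pulled out of the rack (distance of plain_board from where it was at the start of the episode above 0.03 m).
It fails at once if the mug is disturbed (distance of mug from where it was at the start of the episode above 0.04 m).
It fails at once if the drinks can is disturbed (distance of soda from where it was at the start of the episode above 0.04 m).
It fails at once if the glass tumbler is disturbed (distance of tumbler from where it was at the start of the episode above 0.04 m).
It also fails if it takes over 62 s, if anything falls off the work surface, if the arm or the gripper's body presses on something with over 40 N, if the wrist force passes 120 N, or if a joint passes its speed limit or range.

## Working session

There is one attempt and no reset: what is moved stays moved. The work goes in short steps, Python scripts to look and compute and a tool call to move; the robot and the scene stay as the last step left them, time stands still between calls to the robot, and variables do not carry over. Pictures are saved under pics/ and viewed, at most 10 in all, crops included, and the job is handed in when it is done.

Besides the shell and the picture viewer there is one more tool, called after "Request:" as name([rows], argument=value, ...), one row to a line, values as JSON. play_rows: Moves the arm, as the interface text tells. Its arguments: {"type":"object","properties":{"moves":{"type":"array","items":{"type":"array","items":{"type":"number"}}},"newtons":{"type":"number"}},"required":["moves"]}

```bash
mkdir -p pics
cat > h.py <<'E'
from bench import *
import numpy as np, cv2
from scipy.spatial.transform import Rotation as Ro
def f(im): return im["pixels"].shape[0]/2/np.tan(np.radians(im["vertical_fov"])/2)
def cloud(im):
    z=im["z_map"]; v,u=np.mgrid[:z.shape[0],:z.shape[1]]; F=f(im)
    P=np.stack([(u-im["cx"])/F*z,(v-im["cy"])/F*z,z],-1)
    W=(P-np.array(im["t"]))@np.array(im["R"]); W[z==0]=np.nan; return W
def save(im,n): cv2.imwrite("pics/"+n,cv2.cvtColor(im["pixels"],cv2.COLOR_RGB2BGR))
E
python3 - <<'E'
from h import *
for n in("top","side"):
    im=get_image(n); save(im,n+"0.png"); np.save(n+"0.npy",cloud(im)); print(n,im["vertical_fov"],-np.array(im["R"]).T@im["t"],np.array(im["R"])[2])
o=get_obs();print(o["time"],o["ee_rot"],o["grip_width"])
E
```

```text
top 54.65754058644307 [0.406004   0.00722374 1.08294203] [ 0.14898633 -0.00871105 -0.98880089]
side 43.01823041190068 [0.09456958 0.98546879 0.9333034 ] [ 0.34716652 -0.70159445 -0.62228662]
0.1 [-3.08604308e+00 -5.78801163e-01 -8.02431333e-05] 0.08559090742167448
```

View pics/top0.png

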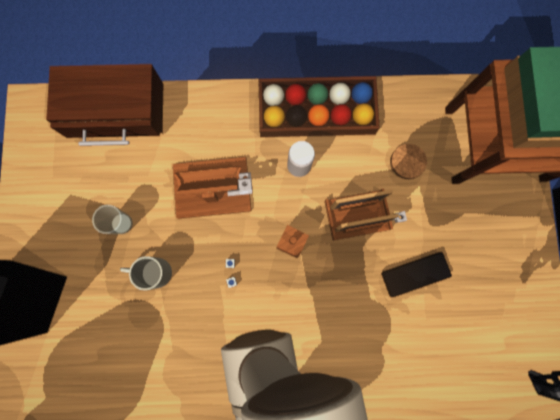

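View pics/side0.png

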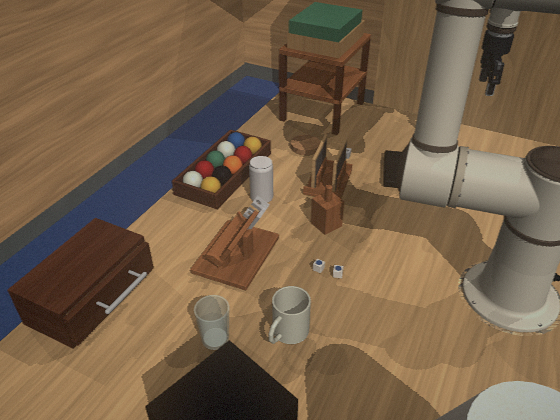

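Top view: stand at about (213,187), rack (362,214) with the knuckle at (401,216) on the near board, pin block (293,240), can (300,158), mug (147,272), tumbler (110,220). Next, measure each of these.

Run:
```python
from h import *
im=cv2.imread("pics/top0.png"); c=cv2.resize(im[145:265,165:425],None,fx=3,fy=3,interpolation=cv2.INTER_CUBIC); c=cv2.convertScaleAbs(c,alpha=1.5)
cv2.imwrite("pics/crop.png",c)
W=np.load("top0.npy")
def p(u,v): return np.round(W[v,u]*1000).tolist()
def rect(u0,u1,v0,v1,z0,z1):
    Q=W[v0:v1,u0:u1].reshape(-1,3); Q=Q[(Q[:,2]>z0)&(Q[:,2]<z1)]
    r=cv2.minAreaRect((Q[:,:2]*1000).astype(np.float32)); return len(Q),np.round(Q.mean(0)*1000,1).tolist(),np.round(r[0],1),np.round(r[1],1),round(r[2],2)
print("block",rect(272,316,220,262,.078,.092)); print("knob",rect(272,316,220,262,.105,.14))
print("stand foot",rect(165,260,150,222,.008,.03))
print("boards",rect(320,412,180,240,.095,.14))
print("boardF",rect(330,412,208,235,.1,.14)); print("boardB",rect(330,412,185,207,.1,.14))
print("rack walls",rect(320,412,180,245,.015,.06))
print("knuckle",rect(394,412,205,228,.045,.08))
print("can",rect(285,318,135,180,.1,.14),"mug",rect(128,168,255,292,.06,.12),"tumb",rect(90,135,200,240,.03,.12))
S=W[150:222,165:260]
for v in range(150,222,4): print(v,[int(x*1000) if x==x else -1 for x in W[v,168:260:4,2]])
```

```text
block (547, [480.2, -35.7, 85.7], array([480.6, -36.1]), array([59.3, 59.7]), 62.0)
knob (47, [480.0, -35.7, 128.7], array([480.8, -35.7]), array([14.3, 17.3]), 89.58)
stand foot (2254, [622.3, 176.5, 16.3], array([641.3, 174.7]), array([162.4, 200.3]), 4.31)
boards (542, [552.1, -213.8, 117.1], array([ 551.5, -215.4]), array([ 68.7, 140.9]), 9.09)
boardF (246, [521.3, -219.4, 118.5], array([ 521.9, -220.2]), array([  8.7, 140.4]), 9.12)
boardB (268, [580.1, -209.1, 117.8], array([ 581.2, -210.6]), array([  8.7, 140.9]), 9.14)
rack walls (694, [545.9, -213.6, 39.2], array([ 553.8, -229.2]), array([110.1, 187.3]), 8.95)
knuckle (90, [535.9, -314.4, 60.1], array([ 536.7, -311.2]), array([23.8, 31.1]), 8.87)
can (562, [688.7, -62.3, 120.0], array([690.8, -62.6]), array([61.9, 62.7]), 29.9) mug (445, [411.5, 321.9, 83.8], array([411.8, 319.3]), array([79.3, 79. ]), 28.66) tumb (713, [545.5, 419.1, 73.2], array([544.9, 415.5]), array([71.2, 69.4]), 86.53)
150 [0, 0, 0, 1, 3, 0, 1, 1, 0, 4, -2, 2, 1, 0, -2, -1, 0, -1, -1, 2, 1, 2, 2]
154 [3, 2, 0, 0, 0, -2, 0, 2, 0, 3, 2, 2, 4, -2, 5, 0, 2
[... 803 characters left out ...]
, 97, 97, 92, 94, 91, 92, 93, 16, 94, 93, 97, 100, 97, 100, 1, 0]
194 [0, 3, 15, 91, 17, 13, 15, 18, 18, 85, 87, 87, 14, 15, 18, 96, 99, 97, 16, 14, 17, -3, 0]
198 [-2, 1, 18, 15, 14, 14, 13, 15, 14, 70, 63, 59, 49, 15, 18, 15, 18, 19, 13, 18, 17, 1, -1]
202 [-1, -3, 17, 15, 18, 12, 17, 14, 15, 15, 14, 17, 20, 16, 17, 17, 14, 16, 13, 20, 17, 0, 3]
206 [1, 1, 17, 16, 18, 17, 13, 17, 16, 17, 17, 15, 12, 18, 16, 14, 15, 14, 12, 19, 18, 3, 1]
210 [1, 0, 17, 14, 16, 14, 16, 16, 16, 16, 17, 16, 17, 17, 18, 17, 16, 14, 15, 16, 13, -1, 0]
214 [0, 1, 13, 13, 17, 16, 13, 16, 20, 13, 14, 13, 3, 1, 0, -2, -1, 0, 0, 1, 0, -4, 1]
218 [2, 2, 3, 4, 0, -1, 0, 2, -3, 0, 2, 0, 0, 2, 1, 1, 0, 2, 1, 3, 4, -3, 0]
```

View pics/crop.png

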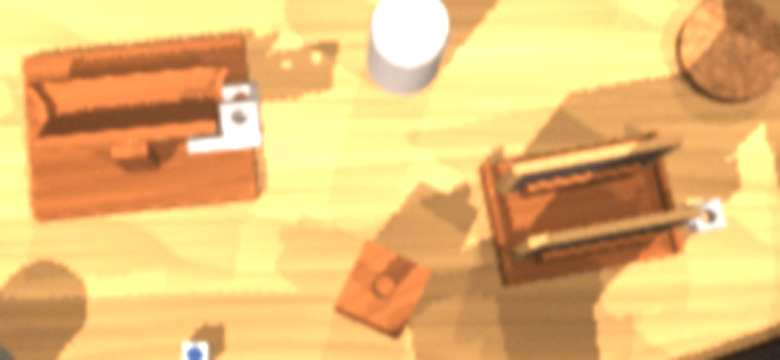

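The knuckled board is in the near slot, centred at about (522,-220) mm with yaw 9.1°. Next I'll measure the easel.

Run:
```python
from h import *
W=np.load("top0.npy")
# yaw from foot: left/right edges
yaw=np.radians(4.31); Rz=Ro.from_euler('z',yaw).as_matrix(); E=Rz@Ro.from_euler('y',-30,degrees=True).as_matrix()
Q=W[150:222,165:262].reshape(-1,3); Q=Q[Q[:,2]>.008]
foot=Q[(Q[:,2]<.023)]@Rz*1000
for k in(0,1): print("foot",k,np.percentile(foot[:,k],[0.3,1,3,97,99,99.7]).round(1))
T=np.array([.645,.1747,.045]); 
L=(Q-T)@E*1000   # easel coords w.r.t. guess
L0=L[Q[:,2]>.03]
print("z>30 x hist",[(a,int(n)) for n,a in zip(*np.histogram(L0[:,0],np.arange(-60,60,4)))if n])
print("z hist",[(a,int(n)) for n,a in zip(*np.histogram(L0[:,2],np.arange(-30,90,4)))if n])
G=W[150:222,165:262]; 
for s in range(170,226,8): 
    Lc=(W[168:194:2,s]-T)@E*1000; print(s,[tuple(int(a) for a in r) for r in Lc])
up=L[(Q[:,2]>.098)&(L[:,1]<-70)]; print("lug", len(up), np.median(up[:,2]), np.percentile(up,[2,98],axis=0).round(1), up.mean(0))
print("lug top normals", np.linalg.svd(up-up.mean(0))[2][2]@E.T)
```

```text
foot 0 [572.  572.3 573.4 718.7 720.7 721.7]
foot 1 [ 26.4  27.5  31.  221.8 224.4 225.4]
z>30 x hist [(np.int64(-52), 5), (np.int64(-48), 8), (np.int64(-44), 6), (np.int64(-40), 12), (np.int64(-36), 8), (np.int64(-32), 9), (np.int64(-28), 9), (np.int64(-24), 28), (np.int64(-20), 61), (np.int64(-16), 54), (np.int64(-12), 123), (np.int64(-8), 126), (np.int64(-4), 132), (np.int64(0), 494), (np.int64(4), 111), (np.int64(8), 119), (np.int64(12), 128), (np.int64(16), 137), (np.int64(20), 103), (np.int64(24), 95), (np.int64(28), 138), (np.int64(32), 2)]
z hist [(np.int64(-14), 4), (np.int64(-10), 14), (np.int64(-6), 108), (np.int64(-2), 505), (np.int64(2), 115), (np.int64(6), 71), (np.int64(10), 58), (np.int64(14), 41), (np.int64(18), 75), (np.int64(22), 49), (np.int64(26), 30), (np.int64(30), 34), (np.int64(34), 41), (np.int64(38), 28), (np.int64(42), 38), (np.int64(46), 30), (np.int64(50), 35), (np.int64(54), 105), (np.int64(58), 241), (np.int64(62), 59), (np.int64(66), 67), (np.int64(70), 153), (np.int64(74), 7)]
170 [(26, 109, -63), (21, 110, -64), (16, 110, -61), (10, 112, -62), (7, 1
[... 697 characters left out ...]
, (29, 13, 0), (23, 15, -2), (17, 16, -4), (15, 15, 5), (8, 17, 0), (3, 17, 3), (0, 17, 10), (0, 14, 28), (0, 13, 44), (0, 10, 63), (-3, 11, 64), (-11, 13, 56)]
210 [(31, -6, -5), (26, -5, -4), (21, -5, -1), (17, -5, 2), (11, -4, 1), (6, -3, 3), (0, -2, 0), (0, -4, 17), (0, -6, 35), (1, -7, 53), (-1, -8, 61), (-7, -7, 60), (-14, -5, 54)]
218 [(31, -27, 1), (25, -26, 0), (19, -26, 0), (14, -25, -1), (9, -24, 0), (4, -24, 2), (1, -24, 9), (0, -25, 25), (1, -27, 45), (0, -28, 57), (-3, -28, 63), (-10, -26, 56), (-38, -16, -12)]
lug 177 70.80409244424126 [[ -17.4 -109.4   62.4]
 [  17.5  -75.6   74.2]] [  0.5761801  -94.11292873  70.49975361]
lug top normals [-0.42457835 -0.04386568  0.90432794]
```

```bash
cat >> h.py <<'E'
YAW=np.radians(4.31); T=np.array([.645,.1747,.045])
def setE(y): return Ro.from_euler('z',y).as_matrix()@Ro.from_euler('y',-30,degrees=True).as_matrix()
E=setE(YAW)
E
python3 - <<'E'
from h import *
W=np.load("top0.npy"); G=W[150:222,165:262]; L=((G-T)@E*1000).reshape(-1,3)
m=(abs(L[:,0])<5)&(L[:,2]>10)&(L[:,2]<52)&(abs(L[:,1])<64); F=L[m]
A=np.c_[np.ones(m.sum()),F[:,1],F[:,2]-30]; print("face",np.linalg.lstsq(A,F[:,0],rcond=None)[0],np.median(F[:,0]))
m=(abs(L[:,2])<6)&(L[:,0]>8)&(L[:,0]<26)&(abs(L[:,1])<60); print("ledge",np.median(L[m,2]),m.sum())
m=(abs(L[:,2]-58)<5)&(abs(L[:,0]+6)<6); print("facetop y",np.percentile(L[m,1],[1,3,97,99]),m.sum())
m=(abs(L[:,2]-0)<5)&(L[:,0]>15)&(L[:,0]<29); print("ledge y",np.percentile(L[m,1],[0,1,3,97,99,100]),m.sum())
m=(abs(L[:,2]-71)<4)&(abs(L[:,0])<25)&(L[:,1]<-70); q=L[m]; print("lug",np.percentile(q,[0,2,5,95,98,100],axis=0).round(1),cv2.minAreaRect(q[:,:2].astype(np.float32)))
# hole by brightness: cast rays to lug plane z=71
im=get_image("top"); R=np.array(im["R"]);t=np.array(im["t"]); C=-R.T@t; g=cv2.cvtColor(im["pixels"],cv2.COLOR_RGB2GRAY)
v,u=np.mgrid[172:196,232:256]; d=np.stack([(u-im["cx"])/f(im),(v-im["cy"])/f(im),np.ones(u.shape)],-1)@R
def cast(z):
    n=E[:,2]; s=((T+n*z/1000-C)@n)/(d@n); return ((C+d*s[...,None]-T)@E*1000)
P=cast(71)
print("gray"); print(g[174:194,234:254])
mm=(abs(P[...,0]-4)<9)&(abs(P[...,1]+95)<9); w=np.where(mm,np.clip(170-g[172:196,232:256].astype(float),0,None),0)
print("hole",(P*w[...,None]).sum((0,1))/w.sum())
b=(g[172:196,232:256]>130); print(P[b].min(0),P[b].max(0))
print(get_obs()["time"])
E
```

```text
face [ 9.53976105e-01 -1.86770123e-03 -2.70136795e-04] 0.9352825635180831
ledge -0.2173282717493934 310
facetop y [-74.41624585 -71.96301026  69.56710728  72.83032245] 243
ledge y [-76.50219715 -73.80299247 -70.49923868  73.59954158  76.4209751
  78.40321944] 310
lug [[ -20.5 -109.8   67. ]
 [ -19.7 -109.3   67.6]
 [ -19.  -108.6   67.9]
 [  16.4  -74.9   73.7]
 [  17.4  -71.8   74.1]
 [  17.7  -71.    74.5]] ((-1.47259521484375, -90.46183776855469), (38.65088653564453, 38.13577651977539), 89.40620422363281)
gray
[[101 100 107 118 130 149 157 161 162 162 161 164 176 170 136 117 113 121
  123 122]
 [100 102 106 115 132 164 175 177 178 167 149 147 160 163 135 120 118 122
  125 126]
 [ 96  96 100 109 124 156 171 171 163 137 114 108 122 136 125 118 117 119
  124 124]
 [ 82  83  89  99 109 143 161 159 140 108  90  89  98 113 114 113 117 118
  123 128]
 [ 65  66  74  86  99 125 141 140 126 108 104 110 117 126 130 130 127 122
  131 147]
 [ 59  59  62  80 109 132 140 144 145 146 147 154 158 162 165 161 146 132
  151 167]
 [ 59  59  61  83 132 162 169 173 172 172 168 173 179 182 185 180 155 1
[... 555 characters left out ...]
91 188 182 176 178 183 188 190 189 181 145
  137 170]
 [115 115 106  83  99 150 184 192 190 189 185 186 190 190 190 190 183 148
  137 170]
 [104 105  99  90 100 144 182 192 193 192 189 190 191 194 195 194 191 163
  146 174]
 [109 113 116 120 130 160 188 197 200 198 199 199 201 201 200 200 198 182
  156 177]
 [156 162 163 164 168 182 197 201 205 208 210 210 211 208 203 201 198 186
  159 177]
 [190 190 191 190 189 194 205 208 209 213 214 211 209 207 198 193 190 178
  156 177]
 [197 195 194 193 189 192 202 203 201 203 197 192 188 183 175 165 167 160
  151 176]]
hole [  3.8941585  -93.77606701  71.        ]
[ -28.05421237 -121.75530191   71.        ] [ 30.81430885 -60.73900261  71.        ]
0.15
```

```bash
cat >> h.py <<'E'
E=setE(np.radians(4.4)); T=T+E@np.array([.5,.8,0])/1000
RY=np.radians(9.1)
def down(az): # tool y along azimuth az, z down
    y=np.array([np.cos(az),np.sin(az),0]);z=np.array([0,0,-1.]);return np.c_[np.cross(y,z),y,z]
RE=np.c_[E[:,1],E[:,0],-E[:,2]]  # tool on easel
def go(p,R):
    o=get_obs(); M=Ro.from_rotvec(o["ee_rot"]).as_matrix(); p=np.array(p)
    print("turn",(Ro.from_matrix(M.T@R)).as_rotvec().round(4),"shift before turn",(M.T@(p-o["position"])*1000).round(1),"after turn",(R.T@(p-o["position"])*1000).round(1))
def st():
    o=get_obs();print("t",round(o["time"],2),"p",np.round(o["position"]*1000,1) if isinstance(o["position"],np.ndarray) else o["position"],"F",np.round(o["contact_force"],1),"w",round(o["grip_width"]*1000,1),"g",o["gripper_force"],"q",np.round(o["joint_positions"],2))
E
python3 -c "
from h import *
go([.522,-.220,.20],down(RY));st()"
```

```text
turn [-1.0000e-03 -1.2000e-03 -1.3588e+00] shift before turn [ 406.7 -180.3   52.9] after turn [261.9 359.7  52.5]
t 0.15 p [ 208.3 -535.5  252.5] F [-0.   0.1  0.3] w 85.7 g 0.0 q [-1.41  0.16  1.6   0.    1.39 -0.21]
```

Request:
play_rows([
  [0, 0, 0, 0, 0, -0.136, 0.55],
  [0, 0, 0, 0, 0, -0.136, 0.55],
  [0, 0, 0, 0, 0, -0.136, 0.55],
  [0, 0, 0, 0, 0, -0.136, 0.55],
  [0, 0, 0, 0, 0, -0.136, 0.55],
  [0, 0, 0, 0, 0, -0.136, 0.55],
  [0, 0, 0, 0, 0, -0.136, 0.55],
  [0, 0, 0, 0, 0, -0.136, 0.55],
  [0, 0, 0, 0, 0, -0.136, 0.55],
  [0, 0, 0, 0, 0, -0.136, 0.55],
], newtons=60)

```text
time: 1.15
position: [0.2083, -0.5357, 0.2529]
ee_rot: [-2.03, -2.397, -0.001]
contact_force: [0.2, 0.0, -0.7]
grip_width: 0.0384
gripper_force: 0.0
```

Request:
play_rows([
  [20, 27.5, 0, 0, 0, 0, 0.55],
  [20, 27.5, 0, 0, 0, 0, 0.55],
  [20, 27.5, 0, 0, 0, 0, 0.55],
  [20, 27.5, 0, 0, 0, 0, 0.55],
  [20, 27.5, 4, 0, 0, 0, 0.55],
  [20, 27.5, 4, 0, 0, 0, 0.55],
  [20, 27.5, 4, 0, 0, 0, 0.55],
  [20, 27.5, 5, 0, 0, 0, 0.55],
  [20, 27.5, 5, 0, 0, 0, 0.55],
  [20, 27.5, 5, 0, 0, 0, 0.55],
  [20, 27.5, 5, 0, 0, 0, 0.55],
  [20, 27.5, 5, 0, 0, 0, 0.55],
  [20, 27.5, 5, 0, 0, 0, 0.55],
  [0, 0, 5, 0, 0, 0, 0.55],
  [0, 0, 5, 0, 0, 0, 0.55],
])

```text
time: 2.65
position: [0.5198, -0.2218, 0.2006]
ee_rot: [-2.034, -2.393, 0.001]
contact_force: [-0.5, 0.2, -0.2]
grip_width: 0.0384
gripper_force: 0.0
```

```bash
python3 -c "
from h import *
go([.522,-.220,.108],down(RY));st();save(get_image('top'),'t1.png')
import cv2
c=cv2.imread('pics/t1.png')[150:270,300:440];cv2.imwrite('pics/t1c.png',cv2.resize(c,None,fx=4,fy=4))"
```

```text
turn [-0.0009 -0.0003  0.0028] shift before turn [ 1.4  2.5 92.6] after turn [ 1.4  2.4 92.6]
t 2.65 p [ 519.8 -221.8  200.6] F [-0.5  0.2 -0.2] w 38.4 g 0.0 q [-0.62  0.18  1.68 -0.    1.28 -0.78]
```

View pics/t1c.png

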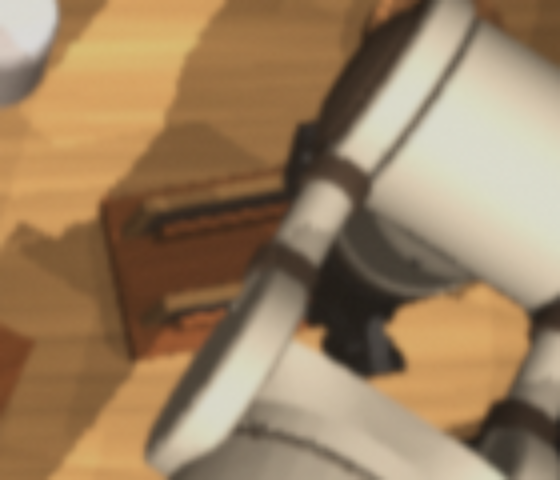

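The arm hides the near board in this crop. The gripper is above the board's middle, with the far board visible at crop (220,200), so I'll descend and grip.

Request:
play_rows([
  [1.4, 2.4, 13, 0, 0, 0, 0.55],
  [0, 0, 15, 0, 0, 0, 0.55],
  [0, 0, 15, 0, 0, 0, 0.55],
  [0, 0, 15, 0, 0, 0, 0.55],
  [0, 0, 15, 0, 0, 0, 0.55],
  [0, 0, 12, 0, 0, 0, 0.55],
  [0, 0, 8, 0, 0, 0, 0.55],
  [0, 0, 0, 0, 0, 0, 0.7],
  [0, 0, 0, 0, 0, 0, 1],
  [0, 0, 0, 0, 0, 0, 1],
  [0, 0, 0, 0, 0, 0, 1],
  [0, 0, 0, 0, 0, 0, 1],
], newtons=60)

```text
time: 3.9
position: [0.5223, -0.2207, 0.1089]
ee_rot: [2.036, 2.391, 0.0]
contact_force: [-0.4, 0.4, 0.2]
grip_width: 0.0069
gripper_force: 59.9
```

Request:
play_rows([
  [0, 0, -5, 0, 0, 0, 1],
  [0, 0, -10, 0, 0, 0, 1],
  [0, 0, -15, 0, 0, 0, 1],
  [0, 0, -20, 0, 0, 0, 1],
  [0, 0, -20, 0, 0, 0, 1],
  [0, 0, -20, 0, 0, 0, 1],
  [0, 0, -20, 0, 0, 0, 1],
  [0, 0, -20, 0, 0, 0, 1],
  [0, 0, -20, 0, 0, 0, 1],
  [0, 0, -20, 0, 0, 0, 1],
  [0, 0, 0, 0, 0, 0, 1],
  [0, 0, 0, 0, 0, 0, 1],
])

```text
time: 5.1
position: [0.5221, -0.2206, 0.279]
ee_rot: [2.036, 2.391, 0.0]
contact_force: [0.1, 0.2, -2.1]
grip_width: 0.0072
gripper_force: 59.6
```

```bash
python3 -c "
from h import *
st();save(get_image('side'),'s1.png')
b=T+E@np.array([.075,0,.010+.099]); print(b); go(b,RE); o=get_obs()"
```

```text
t 5.1 p [ 522.1 -220.6  279. ] F [ 0.1  0.2 -2.1] w 7.2 g 59.635013937950134 q [-0.61  0.12  1.59  0.    1.43 -0.77]
[0.65579146 0.17633272 0.17714677]
turn [-0.5239 -0.0224  0.0811] shift before turn [370.1 195.7 100.7] after turn [385.1  91.9 169.2]
```

View pics/s1.png

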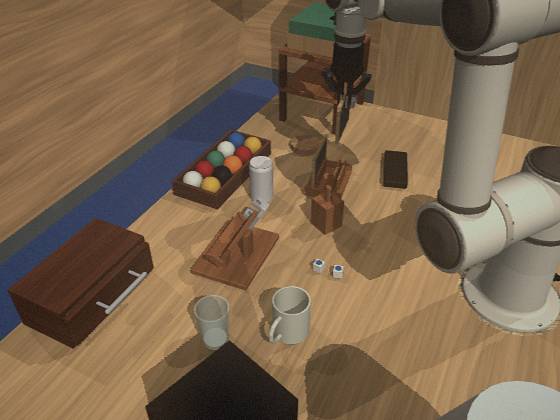

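The board hangs clear of the rack at (345,125). I'll carry it across and tilt it.

Request:
play_rows([
  [12, 6, 0, 0, 0, 0, 1],
  [24, 13, 0, 0, 0, 0, 1],
  [28, 15, 0, 0, 0, 0, 1],
  [28, 15, 0, 0, 0, 0, 1],
  [28, 15, 0, 0, 0, 0, 1],
  [28, 15, 0, 0, 0, 0, 1],
  [28, 15, 0, 0, 0, 0, 1],
  [28, 15, 0, 0, 0, 0, 1],
  [28, 15, 0, 0, 0, 0, 1],
  [28, 15, 0, 0, 0, 0, 1],
  [28, 15, 0, 0, 0, 0, 1],
  [28, 15, 0, 0, 0, 0, 1],
  [28, 15, 0, 0, 0, 0, 1],
  [24, 12, 0, 0, 0, 0, 1],
  [2, 0, 0, 0, 0, 0, 1],
])

```text
time: 6.65
position: [0.6558, 0.1802, 0.2764]
ee_rot: [-2.03, -2.394, 0.001]
contact_force: [-0.2, -1.6, -2.2]
grip_width: 0.0073
gripper_force: 59.5
```

Request:
play_rows([
  [0, 0, 0, -0.0873, -0.0037, 0.0135, 1],
  [0, 0, 0, -0.0873, -0.0037, 0.0135, 1],
  [0, 0, 0, -0.0873, -0.0037, 0.0135, 1],
  [0, 0, 0, -0.0873, -0.0037, 0.0135, 1],
  [0, 0, 0, -0.0873, -0.0037, 0.0135, 1],
  [0, 0, 0, -0.0873, -0.0037, 0.0135, 1],
  [0, 0, 0, 0, 0, 0, 1],
])

```text
time: 7.35
position: [0.653, 0.1761, 0.2746]
ee_rot: [1.862, 2.012, 0.532]
contact_force: [0.0, -0.2, -2.5]
grip_width: 0.0071
gripper_force: 59.6
```

```bash
python3 -c "
from h import *
st()
b=T+E@np.array([.075,0,.010+.099]); print(b); go(b,RE); o=get_obs()"
```

```text
t 7.35 p [653.  176.1 274.6] F [ 0.  -0.2 -2.5] w 7.1 g 59.61684286594391 q [ 0.09  0.08  1.72 -0.01  0.83  0.01]
[0.65579146 0.17633272 0.17714677]
turn [-0.006   0.      0.0006] shift before turn [  0.  -45.8  86. ] after turn [ -0.  -46.3  85.8]
```

Request:
play_rows([
  [0, -10, 20, -0.006, 0, 0, 1],
  [0, -10, 20, 0, 0, 0, 1],
  [0, -13, 20, 0, 0, 0, 1],
  [0, -13, 20, 0, 0, 0, 1],
  [0, 0, 5, 0, 0, 0, 1],
  [0, 0, 0, 0, 0, 0, 1],
  [0, 0, 0, 0, 0, 0, 1],
])

```text
time: 8.05
position: [0.6609, 0.1763, 0.1835]
ee_rot: [1.853, 2.002, 0.545]
contact_force: [-0.9, 0.1, -2.2]
grip_width: 0.0072
gripper_force: 59.7
```

```bash
python3 -c "
from h import *
st(); o=get_obs(); print('TCP easel',E.T@(o['position']-T)*1000, 'err',(Ro.from_matrix(RE.T@Ro.from_rotvec(o['ee_rot']).as_matrix())).as_rotvec())
im=get_image('top');save(im,'t2.png');np.save('t2.npy',cloud(im));c=cv2.imread('pics/t2.png')[130:230,150:290];cv2.imwrite('pics/t2c.png',cv2.resize(c,None,fx=5,fy=5,interpolation=cv2.INTER_CUBIC))
W=np.load('t2.npy'); L=((W[140:225,165:285]-T)@E*1000).reshape(-1,3)
q=L[(L[:,1]<-76)&(L[:,0]>50)&(L[:,0]<110)&(L[:,2]>0)&(L[:,2]<110)]; print(len(q)); print(np.percentile(q,[0,2,5,25,50,75,95,98,100],axis=0).round(1))
"
```

```text
t 8.05 p [660.9 176.3 183.5] F [-0.9  0.1 -2.2] w 7.2 g 59.66109573841095 q [ 0.09  0.19  1.79 -0.01  0.63  0.02]
TCP easel [ 82.64840689  -0.46938812 111.97793156] err [-0.00865827 -0.00029714 -0.0003756 ]
131
[[  71.6 -107.2   42.3]
 [  73.  -107.2   44.5]
 [  73.9 -107.1   46.2]
 [  78.4 -102.    60.9]
 [  85.8  -93.2   63.7]
 [  93.   -86.3   65.4]
 [  96.3  -79.5   67.1]
 [  96.4  -77.1   67.6]
 [  96.7  -76.7   67.7]]
```

View pics/t2c.png

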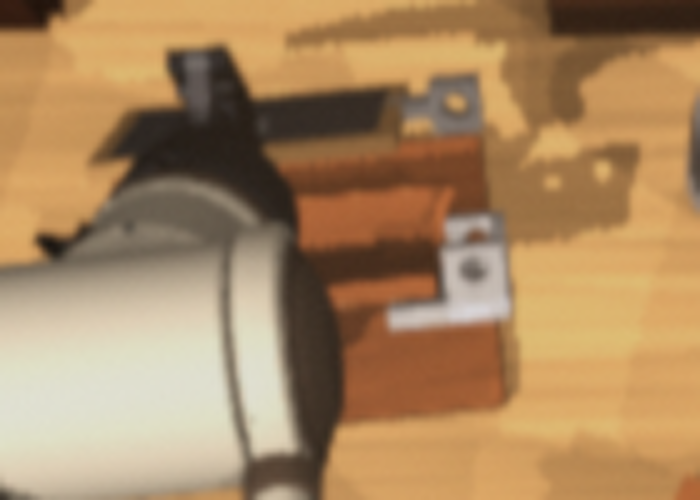

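The knuckle's hole is at crop (457,103), full image (241.4,150.6), and the lug hole is at crop (475,270), full image (245,184). I'll cast both rays for the exact offset.

```bash
python3 -c "
from h import *
im=get_image('top');R=np.array(im['R']);C=-R.T@im['t'];g=cv2.cvtColor(im['pixels'],cv2.COLOR_RGB2GRAY).astype(float)
def cast(u,v,z):
    d=R.T@np.array([(u-im['cx'])/f(im),(v-im['cy'])/f(im),1]); n=E[:,2]; return E.T@(C+d*((T+n*z/1000-C)@n)/(d@n)-T)*1000
for z in(63,65): print('knuckle',cast(241.4,150.6,z))
print('lug',cast(245,184,71))
b=T+E@np.array([.078,0,.0995+.005]); go(b,RE)"
```

```text
knuckle [ 83.73633118 -97.2042478   63.        ]
knuckle [ 84.18823174 -97.3129225   65.        ]
lug [  2.17327576 -96.56577211  71.        ]
turn [0.0095 0.0003 0.0004] shift before turn [ 0.4 -4.9  7.8] after turn [ 0.4 -4.8  7.8]
```

Request:
play_rows([
  [0.7, -5, 8, 0.0095, 0, 0, 1],
  [0, -14, 0, 0, 0, 0, 1],
  [0, -14, 0, 0, 0, 0, 1],
  [0, -14, 0, 0, 0, 0, 1],
  [0, -12, 0, 0, 0, 0, 1],
  [0, -6, 0, 0, 0, 0, 1],
  [0, 0, 0, 0, 0, 0, 1],
])

```text
time: 8.85
position: [0.6067, 0.1729, 0.1417]
ee_rot: [1.861, 2.01, 0.533]
contact_force: [-0.3, 0.1, -1.9]
grip_width: 0.007
gripper_force: 59.6
```

```bash
cat >> h.py <<'E'
def ea():
    o=get_obs(); print('TCP easel',(E.T@(o['position']-T)*1000).round(2),'Feasel',(E.T@np.array(o['contact_force'])).round(1), 'err',(Ro.from_matrix(RE.T@Ro.from_rotvec(o['ee_rot']).as_matrix())).as_rotvec().round(4),'t',o['time'],'w',o['grip_width'])
E
python3 -c "
from h import *
ea()"
```

```text
TCP easel [ 14.7    0.32 102.94] Feasel [-1.3  0.1 -1.5] err [ 0.0044 -0.0002 -0.0005] t 8.85 w 0.007037588768462148
```

Request:
play_rows([
  [0, -3, 0, -0.004, 0, 0, 1],
  [0, -3, 0, 0, 0, 0, 1],
  [0, -2, 0, 0, 0, 0, 1],
  [0, -1, 0, 0, 0, 0, 1],
  [0, 0, 0, 0, 0, 0, 1],
  [0, 0, 0, 0, 0, 0, 1],
])

```text
time: 9.45
position: [0.5999, 0.1722, 0.1381]
ee_rot: [1.858, 2.007, 0.539]
contact_force: [-0.3, 0.3, -2.5]
grip_width: 0.007
gripper_force: 59.7
```

```bash
python3 -c "
from h import *
ea()"
```

```text
TCP easel [  6.89   0.2  103.2 ] Feasel [-1.5  0.3 -2. ] err [-0.0013 -0.0003 -0.0003] t 9.45 w 0.00695892713998236
```

Request:
play_rows([
  [0, -1, 0, 0, 0, 0, 1],
  [0, -1, 0, 0, 0, 0, 1],
  [0, 0, 0, 0, 0, 0, 1],
  [0, 0, 0, 0, 0, 0, 1],
])

```text
time: 9.85
position: [0.5979, 0.1721, 0.1369]
ee_rot: [1.858, 2.007, 0.538]
contact_force: [-0.5, -0.1, -2.0]
grip_width: 0.0069
gripper_force: 59.7
```

```bash
python3 -c "
from h import *
ea()"
```

```text
TCP easel [  4.64   0.23 103.14] Feasel [-1.4 -0.1 -1.5] err [-0.001  -0.0003 -0.0004] t 9.85 w 0.006917789138388821
```

Request:
play_rows([
  [0, 0, 1.5, 0, 0, 0, 1],
  [0, 0, 1, 0, 0, 0, 1],
  [0, 0, 0, 0, 0, 0, 1],
  [0, 0, 0, 0, 0, 0, 1],
])

```text
time: 10.25
position: [0.5992, 0.1722, 0.1347]
ee_rot: [1.858, 2.007, 0.538]
contact_force: [0.2, -1.1, -2.2]
grip_width: 0.007
gripper_force: 59.7
```

```bash
python3 -c "
from h import *
ea()"
```

```text
TCP easel [  4.62   0.23 100.58] Feasel [-1.  -1.1 -2. ] err [-0.0008 -0.0003 -0.0004] t 10.25 w 0.006962968302802759
```

Request:
play_rows([
  [0, 0, 1, 0, 0, 0, 1],
  [0, 0, 0, 0, 0, 0, 1],
  [0, 0, 0, 0, 0, 0, 1],
])

```text
time: 10.55
position: [0.5997, 0.1722, 0.1339]
ee_rot: [1.858, 2.007, 0.538]
contact_force: [-0.9, 0.2, -2.4]
grip_width: 0.0075
gripper_force: 59.7
```

```bash
python3 -c "
from h import *
ea()"
```

```text
TCP easel [ 4.68  0.22 99.63] Feasel [-2.   0.3 -1.6] err [-0.001  -0.0003 -0.0003] t 10.55 w 0.007497067485395155
```

Request:
play_rows([
  [0, -1, 0, 0, 0, 0, 1],
  [0, 0, 0, 0, 0, 0, 1],
  [0, 0, 0, 0, 0, 0, 1],
])

```text
time: 10.85
position: [0.5988, 0.1722, 0.1334]
ee_rot: [1.858, 2.007, 0.538]
contact_force: [-0.6, 0.2, -2.0]
grip_width: 0.0069
gripper_force: 59.7
```

```bash
python3 -c "
from h import *
ea()
im=get_image('top');save(im,'t3.png');np.save('t3.npy',cloud(im));c=cv2.imread('pics/t3.png')[130:230,150:290];cv2.imwrite('pics/t3c.png',cv2.resize(c,None,fx=5,fy=5,interpolation=cv2.INTER_CUBIC))
"
```

```text
TCP easel [ 3.65  0.22 99.66] Feasel [-1.5  0.3 -1.5] err [-0.001  -0.0003 -0.0004] t 10.85 w 0.006855305877824078
```

View pics/t3c.png

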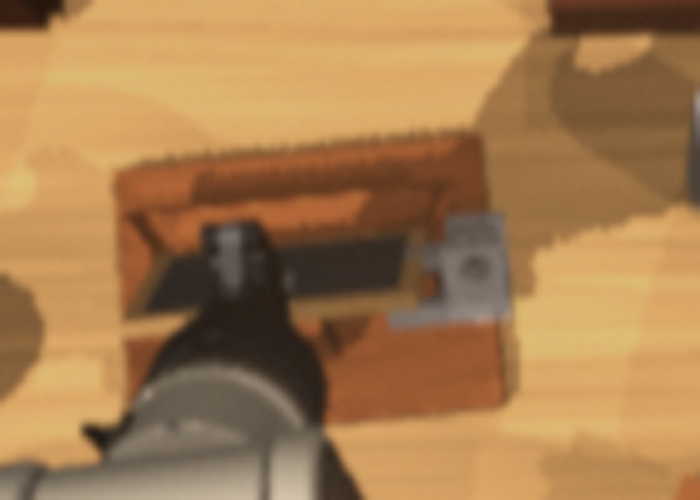

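The knuckle is under the upper lug at crop (470,265), with no contact yet. I'll continue in small probes.

Request:
play_rows([
  [0, -1, 0.5, 0, 0, 0, 1],
  [0, 0, 0.5, 0, 0, 0, 1],
  [0, 0, 0, 0, 0, 0, 1],
])

```text
time: 11.2
position: [0.5989, 0.1722, 0.1327]
ee_rot: [1.857, 2.006, 0.539]
contact_force: [-1.9, -0.7, 2.6]
grip_width: 0.0071
gripper_force: 60.4
```

```bash
python3 -c "
from h import *
ea()"
```

```text
TCP easel [ 3.4   0.24 99.  ] Feasel [-0.4 -0.6  3.2] err [-0.0022 -0.0003 -0.0005] t 11.2 w 0.007146150572520576
```

Request:
play_rows([
  [0, -0.5, 0.5, 0, 0, 0, 1],
  [0, 0, 0.5, 0, 0, 0, 1],
  [0, 0, 0, 0, 0, 0, 1],
])

```text
time: 11.5
position: [0.5991, 0.1722, 0.1328]
ee_rot: [1.856, 2.006, 0.54]
contact_force: [-10.9, -2.5, 13.4]
grip_width: 0.0074
gripper_force: 62.6
```

```bash
python3 -c "
from h import *
ea()"
```

```text
TCP easel [ 3.63  0.27 98.97] Feasel [-2.9 -1.7 17.1] err [-0.0027 -0.0004 -0.0009] t 11.5 w 0.007389415723042158
```

Request:
play_rows([
  [0, 0, -0.8, 0, 0, 0, 1],
  [0, 0, 0, 0, 0, 0, 1],
  [0, 0, 0, 0, 0, 0, 0.85],
  [0, 0, 0, 0, 0, 0, 0.8],
  [0, 0, 0, 0, 0, 0, 0.75],
  [0, 0, 0, 0, 0, 0, 0.7],
  [0, 0, 0, 0, 0, 0, 0.65],
  [0, 0, 0, 0, 0, 0, 0.6],
  [0, 0, 0, 0, 0, 0, 0.6],
  [0, 0, 0, 0, 0, 0, 0.6],
], newtons=30)

```text
time: 12.5
position: [0.5982, 0.1721, 0.1316]
ee_rot: [1.858, 2.007, 0.538]
contact_force: [-0.7, 0.6, 0.7]
grip_width: 0.0343
gripper_force: 0.0
```

```bash
python3 -c "
from h import *
ea()"
```

```text
TCP easel [ 2.21  0.23 98.45] Feasel [-0.3  0.7  0.9] err [-0.0011 -0.0003 -0.0004] t 12.5 w 0.034264892405576744
```

Request:
play_rows([
  [0, 0, -3, 0, 0, 0, 0.6],
  [0, 0, -5, 0, 0, 0, 0.6],
  [0, 0, -10, 0, 0, 0, 0.6],
  [0, 0, -15, 0, 0, 0, 0.6],
  [0, 0, -15, 0, 0, 0, 0.6],
  [0, 0, -15, 0, 0, 0, 0.6],
  [0, 0, -15, 0, 0, 0, 0.6],
  [0, 0, -15, 0, 0, 0, 0.6],
  [0, 0, 0, 0.0873, 0, 0, 0.55],
  [0, 0, 0, 0.0873, 0, 0, 0.55],
  [0, 0, 0, 0.0873, 0, 0, 0.55],
  [0, 0, 0, 0.0873, 0, 0, 0.55],
  [0, 0, 0, 0.0873, 0, 0, 0.55],
  [0, 0, 0, 0.0873, 0, 0, 0.55],
  [0, 0, 0, 0, 0, 0, 0.55],
])

```text
time: 14.0
position: [0.553, 0.1684, 0.2128]
ee_rot: [2.134, 2.304, 0.001]
contact_force: [-0.9, -0.2, -0.4]
grip_width: 0.0382
gripper_force: 0.0
```

```bash
python3 -c "
from h import *
st();go([.4805,-.0359,.19],down(np.radians(4.4)))
im=get_image('side');save(im,'s2.png');c=cv2.imread('pics/s2.png')[180:300,180:360];cv2.imwrite('pics/s2c.png',cv2.resize(c,None,fx=4,fy=4,interpolation=cv2.INTER_CUBIC))
W=cloud(get_image('top'));L=((W[140:225,165:285]-T)@E*1000).reshape(-1,3)
q=L[(L[:,0]>5)&(L[:,0]<12)&(abs(L[:,1])<60)&(L[:,2]>20)&(L[:,2]<115)];print(len(q),np.median(q,axis=0),np.linalg.lstsq(np.c_[np.ones(len(q)),q[:,1:]],q[:,0],rcond=None)[0])
q=L[(abs(L[:,0]-4)<5)&(abs(L[:,1])<90)&(L[:,2]>80)&(L[:,2]<115)];print(np.percentile(q,[1,50,99],axis=0))
"
```

```text
t 14.0 p [553.  168.4 212.8] F [-0.9 -0.2 -0.4] w 38.2 g 0.0 q [ 0.09  0.2   1.63 -0.    1.31  0.01]
turn [ 0.0017  0.0005 -0.0002] shift before turn [-198.2  -88.    22.8] after turn [-198.2  -88.    22.8]
262 [  8.70599995 -33.98980775  73.4303516 ] [ 9.44735316e+00 -3.31699145e-03 -1.40042610e-02]
[[  0.72089757 -69.20962776  80.73799078]
 [  7.67646429 -40.08776749 107.55857149]
 [  8.94617931  -9.22129165 112.96937013]]
```

View pics/s2c.png

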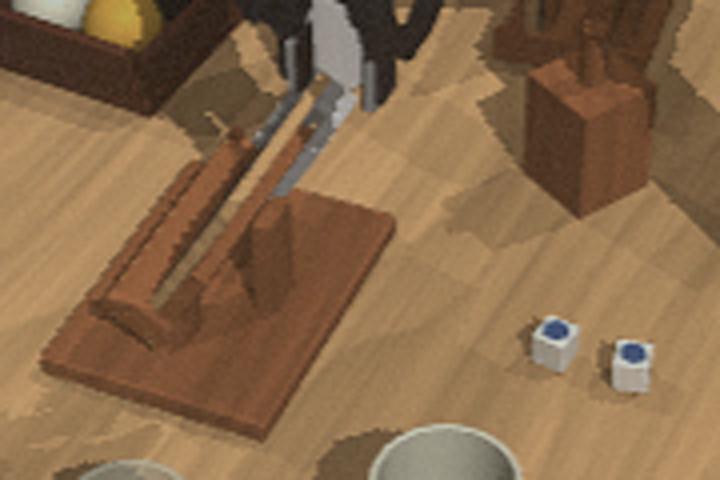

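The board rests on the ledge against the face, at crop (230,190). On to the pin.

Request:
play_rows([
  [-20, -9, 0, 0, 0, 0, 0.55],
  [-20, -9, 0, 0, 0, 0, 0.55],
  [-20, -9, 0, 0, 0, 0, 0.55],
  [-20, -9, 0, 0, 0, 0, 0.55],
  [-20, -9, 0, 0, 0, 0, 0.55],
  [-20, -9, 0, 0, 0, 0, 0.55],
  [-20, -9, 0, 0, 0, 0, 0.55],
  [-20, -9, 0, 0, 0, 0, 0.55],
  [-20, -8, 0, 0, 0, 0, 0.55],
  [-18, -8, 0, 0, 0, 0, 0.55],
  [0, 0, 11, 0, 0, 0, 0.55],
  [0, 0, 12, 0, 0, 0, 0.55],
  [0, 0, 0, 0, 0, 0, 0.55],
])

```text
time: 15.4
position: [0.4775, -0.0343, 0.1865]
ee_rot: [-2.131, -2.304, 0.002]
contact_force: [-0.6, 0.1, 0.7]
grip_width: 0.0384
gripper_force: 0.0
```

```bash
python3 -c "
from h import *
st();go([.4805,-.0359,.115],down(np.radians(4.4)))"
```

```text
t 15.4 p [477.5 -34.3 186.5] F [-0.6  0.1  0.7] w 38.4 g 0.0 q [-0.32 -0.03  1.93  0.    1.24 -0.4 ]
turn [-0.0029 -0.0015  0.0008] shift before turn [-2.   3.1 71.5] after turn [-1.9  2.9 71.5]
```

Request:
play_rows([
  [-1, 2, 12, -0.002, -0.001, 0, 0.55],
  [-1, 1, 12, 0, 0, 0, 0.55],
  [0, 0, 12, 0, 0, 0, 0.55],
  [0, 0, 12, 0, 0, 0, 0.55],
  [0, 0, 12, 0, 0, 0, 0.55],
  [0, 0, 11, 0, 0, 0, 0.55],
  [0, 0, 0, 0, 0, 0, 0.55],
  [0, 0, 0, 0, 0, 0, 0.7],
  [0, 0, 0, 0, 0, 0, 1],
  [0, 0, 0, 0, 0, 0, 1],
  [0, 0, 0, 0, 0, 0, 1],
  [0, 0, 0, 0, 0, 0, 1],
], newtons=50)

```text
time: 16.6
position: [0.4818, -0.0377, 0.1187]
ee_rot: [2.133, 2.304, -0.001]
contact_force: [-5.6, -0.7, 3.9]
grip_width: 0.0171
gripper_force: 48.7
```

```bash
python3 -c "
from h import *
st();go([.4805,-.0359,.215],down(np.radians(4.4)))"
```

```text
t 16.6 p [481.8 -37.7 118.7] F [-5.6 -0.7  3.9] w 17.1 g 48.65445738541894 q [-0.33  0.07  1.97 -0.    1.09 -0.4 ]
turn [0.0007 0.0018 0.0006] shift before turn [  1.7  -1.1 -96.3] after turn [  1.9  -1.2 -96.3]
```

Request:
play_rows([
  [0, -1, -4, 0, 0, 0, 1],
  [0, 0, -8, 0, 0, 0, 1],
  [0, 0, -12, 0, 0, 0, 1],
  [0, 0, -12, 0, 0, 0, 1],
  [0, 0, -12, 0, 0, 0, 1],
  [0, 0, -12, 0, 0, 0, 1],
  [0, 0, -12, 0, 0, 0, 1],
  [0, 0, -12, 0, 0, 0, 1],
  [0, 0, -15, 0, 0, 0, 1],
  [0, 0, -20, 0, 0, 0, 1],
  [0, 0, -20, 0, 0, 0, 1],
  [0, 0, 0, 0, 0, 0, 1],
])

```text
time: 17.8
position: [0.4828, -0.0379, 0.2606]
ee_rot: [2.128, 2.299, 0.006]
contact_force: [0.4, -1.2, -0.0]
grip_width: 0.0165
gripper_force: 48.7
```

```bash
python3 -c "
from h import *
st()
b=T+E@np.array([.004,-.095,.071+.0337+.11]); print(b); go(b,RE)"
```

```text
t 17.8 p [482.8 -37.9 260.6] F [ 0.4 -1.2 -0. ] w 16.5 g 48.69469970057253 q [-0.33 -0.09  1.84 -0.    1.39 -0.41]
[0.54907895 0.07284083 0.23318565]
turn [-0.515   0.0037  0.0013] shift before turn [105.4  74.4  27.7] after turn [105.3  50.9  61. ]
```

Request:
play_rows([
  [0, 0, 0, -0.086, 0.0006, 0, 1],
  [0, 0, 0, -0.086, 0.0006, 0, 1],
  [0, 0, 0, -0.086, 0.0006, 0, 1],
  [0, 0, 0, -0.086, 0.0006, 0, 1],
  [0, 0, 0, -0.086, 0.0006, 0, 1],
  [0, 0, 0, -0.085, 0.0007, 0, 1],
  [15, 7, 0, 0, 0, 0, 1],
  [15, 7, 0, 0, 0, 0, 1],
  [15, 7, 0, 0, 0, 0, 1],
  [15, 7, 0, 0, 0, 0, 1],
  [15, 7, 0, 0, 0, 0, 1],
  [15, 8, 0, 0, 0, 0, 1],
  [15, 8, 0, 0, 0, 0, 1],
  [0, 0, 20, 0, 0, 0, 1],
  [0, 0, 20, 0, 0, 0, 1],
  [0, 0, 20, 0, 0, 0, 1],
  [0, 0, 0, 0, 0, 0, 1],
  [0, 0, 0, 0, 0, 0, 1],
])

```text
time: 19.6
position: [0.5461, 0.0732, 0.2296]
ee_rot: [1.864, 2.014, 0.534]
contact_force: [0.1, 0.5, -0.1]
grip_width: 0.0162
gripper_force: 48.9
```

```bash
python3 -c "
from h import *
ea()
im=get_image('side');save(im,'s3.png');np.save('s3.npy',cloud(im))
c=cv2.imread('pics/s3.png')[130:250,200:320];a=cv2.resize(c,None,fx=5,fy=5,interpolation=cv2.INTER_CUBIC)[:,:400]
im=get_image('top');save(im,'t4.png');np.save('t4.npy',cloud(im));c=cv2.imread('pics/t4.png')[150:230,210:290];b=cv2.resize(c,None,fx=5,fy=7.5,interpolation=cv2.INTER_CUBIC)
cv2.imwrite('pics/c4.png',np.hstack([a,b]))
"
```

```text
TCP easel [ -0.3  -94.41 213.08] Feasel [ 0.1  0.5 -0.2] err [0.0078 0.0028 0.0002] t 19.6 w 0.01621845857917222
```

View pics/c4.png

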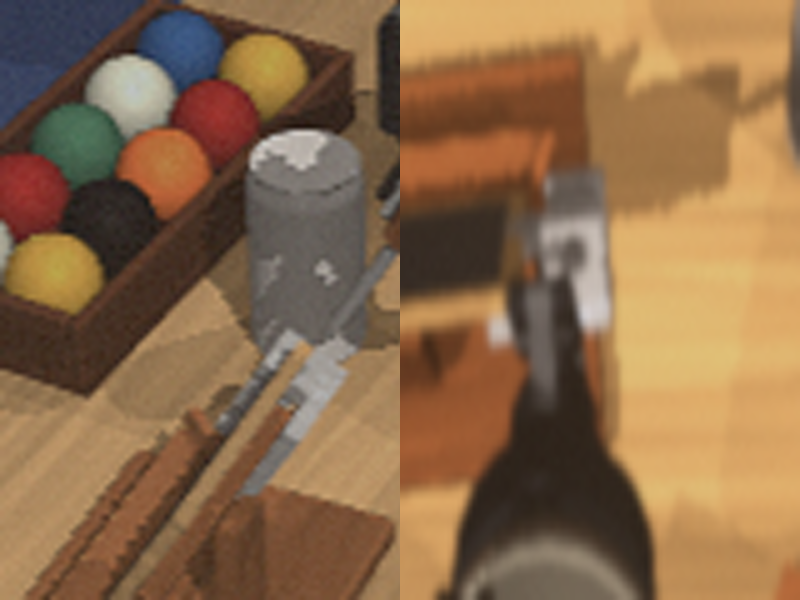

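```bash
python3 -c "
from h import *
for n in('s3','t4'):
    W=np.load(n+'.npy'); L=(W-T)@E*1000
    m=(abs(L[...,0]-2)<18)&(abs(L[...,1]+95)<18)&(L[...,2]>80)&(L[...,2]<175); v,u=np.nonzero(m); q=L[m]; o=np.argsort(q[:,2]); print(n,len(q))
    for z0 in range(80,175,8):
        k=(q[:,2]>=z0)&(q[:,2]<z0+8)
        if k.any(): print(z0,k.sum(),np.median(q[k],axis=0).round(1),u[k].mean().round(1),v[k].mean().round(1), v[k].max())
im=get_image('side'); R=np.array(im['R']); print('viewdir side easel',E.T@R[2], 'img x axis',E.T@R[0],'img y',E.T@R[1])
def proj(e):
    X=R@(T+E@np.array(e)/1000)+im['t']; return X[:2]/X[2]*f(im)+[im['cx'],im['cy']]
for z in (101,110,120,130,140): print(z,proj([4,-95,z]))
g=cv2.cvtColor(im['pixels'],cv2.COLOR_RGB2GRAY); print(g[176:206:2,258:286])
"
```

```text
s3 71
96 1 [ -3.2 -91.1 100.3] 265.0 197.0 197
104 7 [ -2.2 -90.1 108.3] 266.0 195.3 196
112 7 [ -2.5 -89.6 116. ] 267.3 193.4 195
120 7 [ -1.9 -90.2 122.8] 268.7 191.6 193
128 8 [ -1.6 -89.7 131.5] 270.0 189.8 191
136 9 [ -2.7 -91.5 138.4] 271.8 187.6 189
144 8 [ -1.2 -88.3 147.9] 272.6 185.8 188
152 10 [ -2.8 -90.7 155.3] 274.8 183.7 185
160 7 [ -1.4 -90.5 162.7] 275.9 181.7 183
168 7 [ -0.9 -90.1 171.7] 277.3 179.9 181
t4 0
viewdir side easel [-0.05798876 -0.72616095 -0.68507487] img x axis [-0.79944892 -0.3772303   0.46752404] img y [-0.5979287   0.5747935  -0.55865347]
101 [263.40961962 194.18127491]
110 [265.02118754 192.08508338]
120 [266.82976632 189.73263673]
130 [268.65752804 187.35523854]
140 [270.50477954 184.95248969]
[[ 96  94  95  99 100  97  98  98  91  93  93  92  92  89  84  96 103 106
   97  79  71  68  71  65  66  61  53  99]
 [ 93  95  97  98  96 100  95  94  96  90  91  95  92  87  82 102 105 109
   95  77  70  67  64  60  49  61  83 110]
 [ 97  98  98  99  99  93  97  95  95  92  95  91  92  89  83 103 101  95
  104 112  94 133 150 147 146 144 145 113]
 [ 95  9
[... 696 characters left out ...]
100  98  99  98  93 102  88 104 107 105  87  89  92  90  87  81  91  99
   98  98 101  98  94  92 128 141 141 146]
 [143 107  93  96  98  97  90  98 101 142 115  91  95  88  89  90  88  91
   89  97  94  96 130 143 138 145 149 152]
 [158 159 158 137 104  93 138 151 150 150 155 115  86  87  88  86  86  86
   84  90  84 117 138 145 150 154 155 136]
 [114 144 150 147 152 155 159 151 151 151 149 147 145 124 127 133 133 137
  132 132 132 131 136 142 143 142 135 128]
 [126 129 132 150 160 156 158 160 163 131 114 135 134 131 128 132 131 135
  129 130 136 141 141 145 144 125 120 121]
 [129 126 131 150 157 161 161 156 158 158 169 148 133 132 135 132 131 133
  134 140 142 142 148 137 137 137 142 143]]
```

```bash
python3 -c "
from h import *
W=np.load('s3.npy'); L=((W-T)@E*1000).reshape(-1,3)
q=L[(abs(L[:,0]+3)<25)&(abs(L[:,1]+95)<20)&(abs(L[:,2]-71)<5)&(L[:,1]<-83)];print('lug top',len(q),np.percentile(q,[0,3,50,97,100],axis=0).round(1))
q=L[(abs(L[:,0]+3)<25)&(abs(L[:,1]+80)<6)&(abs(L[:,2]-65)<3)];print('lug side',len(q),np.percentile(q,[0,10,50,90,100],axis=0).round(1))
W=np.load('t4.npy'); L=((W-T)@E*1000).reshape(-1,3)
q=L[(abs(L[:,0]-10)<8)&(abs(L[:,1]+95)<20)&(abs(L[:,2]-71)<5)];print('top cam lug',len(q),np.percentile(q,[0,3,50,97,100],axis=0).round(1))
b=T+E@np.array([.0045,-.0955,.071+.0337+.09]); go(b,RE)
"
```

```text
lug top 90 [[ -22.1 -111.3   66.2]
 [ -21.5 -111.    66.6]
 [  -7.5  -97.5   69.5]
 [  14.   -83.8   73.1]
 [  15.3  -83.2   73.6]]
lug side 14 [[-20.4 -84.6  63. ]
 [-10.9 -84.4  63.5]
 [ -2.8 -81.2  65.6]
 [ 13.7 -79.4  67.2]
 [ 14.9 -79.2  67.7]]
top cam lug 66 [[   2.1 -110.4   66.7]
 [   3.  -109.8   67.6]
 [  11.5  -95.7   70.3]
 [  16.9  -81.1   73.7]
 [  17.5  -80.5   74.9]]
turn [-0.004  -0.002   0.0001] shift before turn [-0.9  3.1 19.7] after turn [-0.8  3.  19.7]
```

Request:
play_rows([
  [-1.8, 2.6, 5, -0.004, -0.002, 0, 1],
  [0, 0, 5, 0, 0, 0, 1],
  [0, 0, 5, 0, 0, 0, 1],
  [0, 0, 5, 0, 0, 0, 1],
  [0, 0, 0, 0, 0, 0, 1],
  [0, 0, 0, 0, 0, 0, 1],
  [0, 0, 0, 0, 0, 0, 1],
])

```text
time: 20.45
position: [0.5592, 0.0723, 0.2145]
ee_rot: [1.86, 2.009, 0.537]
contact_force: [0.1, -0.1, -0.2]
grip_width: 0.0166
gripper_force: 48.9
```

```bash
python3 -c "
from h import *
ea()
im=get_image('side'); L=(cloud(im)-T)@E*1000; R=np.array(im['R'])
m=(abs(L[...,0]-2)<14)&(abs(L[...,1]+93)<12)&(L[...,2]>92)&(L[...,2]<152); v,u=np.nonzero(m); q=L[m]; print(len(q),np.median(q,axis=0),np.polyfit(q[:,2]-120,q[:,0],1),np.polyfit(q[:,2]-120,q[:,1],1))
def proj(e):
    X=R@(T+E@np.array(e)/1000)+im['t']; return X[:2]/X[2]*f(im)+[im['cx'],im['cy']]
a,b=proj([4,-95,90]),proj([4,-95,150]); d=(b-a)/np.linalg.norm(b-a); n=np.array([-d[1],d[0]])
off=(np.c_[u,v]-a)@n; al=(np.c_[u,v]-a)@d; print('normal off px',np.polyfit(al-al.mean(),off,1),'1mm x ->',(proj([5,-95,90])-a)@n,'1mm y->',(proj([4,-94,90])-a)@n)
ea()
"
```

```text
TCP easel [  3.34 -96.29 193.54] Feasel [-0.  -0.1 -0.2] err [ 0.0015  0.0004 -0.0001] t 20.45 w 0.01663658757215665
58 [  2.26981958 -92.25729407 121.78963847] [0.01596705 2.15683146] [-4.79444415e-04 -9.22112933e+01]
normal off px [-0.02019751  0.76779499] 1mm x -> -0.4042693551017976 1mm y-> 0.007807674011059668
TCP easel [  3.39 -96.32 193.6 ] Feasel [ 0.4  0.2 -0.1] err [ 0.0014  0.0003 -0.    ] t 20.5 w 0.016525146691434733
```

Request:
play_rows([
  [0, 0.8, 0, -0.012, 0, 0, 1],
  [0, 0, 4, 0, 0, 0, 1],
  [0, 0, 4, 0, 0, 0, 1],
  [0, 0, 4, 0, 0, 0, 1],
  [0, 0, 4, 0, 0, 0, 1],
  [0, 0, 0, 0, 0, 0, 1],
])

```text
time: 21.1
position: [0.5677, 0.073, 0.2001]
ee_rot: [1.854, 2.002, 0.546]
contact_force: [0.4, -0.9, -0.2]
grip_width: 0.0165
gripper_force: 48.9
```

```bash
python3 -c "
from h import *
ea()"
```

```text
TCP easel [  3.52 -96.25 176.73] Feasel [ 0.2 -0.9 -0.4] err [-0.0088  0.0006  0.0002] t 21.1 w 0.016496474926452925
```

Request:
play_rows([
  [0, 0, 3, 0, 0, 0, 1],
  [0, 0, 3, 0, 0, 0, 1],
  [0, 0, 3, 0, 0, 0, 1],
  [0, 0, 0, 0, 0, 0, 1],
])

```text
time: 21.5
position: [0.5723, 0.0734, 0.1927]
ee_rot: [1.853, 2.002, 0.547]
contact_force: [0.2, 0.2, 0.2]
grip_width: 0.0164
gripper_force: 48.9
```

```bash
python3 -c "
from h import *
ea()"
```

```text
TCP easel [  3.88 -96.27 168.04] Feasel [0.3 0.2 0.1] err [-0.0094  0.0005  0.0001] t 21.5 w 0.016398020741718724
```

Request:
play_rows([
  [0, 0, 2, 0, 0, 0, 1],
  [0, 0, 2, 0, 0, 0, 1],
  [0, 0, 2, 0, 0, 0, 1],
  [0, 0, 2, 0, 0, 0, 1],
  [0, 0, 2, 0, 0, 0, 1],
  [0, 0, 0, 0, 0, 0, 1],
])

```text
time: 22.1
position: [0.5775, 0.0738, 0.1843]
ee_rot: [1.853, 2.001, 0.547]
contact_force: [0.2, -0.2, -0.4]
grip_width: 0.0164
gripper_force: 48.9
```

```bash
python3 -c "
from h import *
ea()"
```

```text
TCP easel [  4.11 -96.27 158.16] Feasel [-0.1 -0.2 -0.5] err [-0.0097  0.0005  0.0001] t 22.1 w 0.016398118811730752
```

Request:
play_rows([
  [0, 0, 3, 0, 0, 0, 1],
  [0, 0, 3, 0, 0, 0, 1],
  [0, 0, 3, 0, 0, 0, 1],
  [0, 0, 3, 0, 0, 0, 1],
  [0, 0, 0, 0, 0, 0, 1],
])

```text
time: 22.6
position: [0.5835, 0.0742, 0.1737]
ee_rot: [1.854, 2.002, 0.547]
contact_force: [-0.9, -0.4, -1.3]
grip_width: 0.0165
gripper_force: 48.9
```

```bash
python3 -c "
from h import *
ea()"
```

```text
TCP easel [  4.01 -96.24 145.96] Feasel [-1.4 -0.4 -0.6] err [-0.0093  0.0005  0.0001] t 22.6 w 0.016486770128396683
```

Request:
play_rows([
  [0, -0.3, 3, 0, 0, 0, 1],
  [0, 0, 3, 0, 0, 0, 1],
  [0, 0, 3, 0, 0, 0, 1],
  [0, 0, 0, 0, 0, 0, 1],
])

```text
time: 23.0
position: [0.5878, 0.0746, 0.1658]
ee_rot: [1.853, 2.002, 0.547]
contact_force: [0.4, 0.6, -0.6]
grip_width: 0.0165
gripper_force: 48.9
```

```bash
python3 -c "
from h import *
ea()"
```

```text
TCP easel [  3.86 -96.24 137.01] Feasel [ 0.   0.6 -0.7] err [-0.0093  0.0005  0.0001] t 23.0 w 0.0164886553956107
```

Request:
play_rows([
  [0, 0, 3, 0, 0, 0, 1],
  [0, 0, 3, 0, 0, 0, 1],
  [0, 0, 3, 0, 0, 0, 1],
  [0, 0, 3, 0, 0, 0, 1],
  [0, 0, 0, 0, 0, 0, 1],
])

```text
time: 23.5
position: [0.5939, 0.075, 0.1555]
ee_rot: [1.853, 2.002, 0.547]
contact_force: [-0.6, -0.6, 0.1]
grip_width: 0.0164
gripper_force: 48.9
```

```bash
python3 -c "
from h import *
ea()"
```

```text
TCP easel [  3.99 -96.24 125.01] Feasel [-0.5 -0.6  0.4] err [-0.0093  0.0006  0.0001] t 23.5 w 0.016441773566729146
```

Request:
play_rows([
  [0, 0, 3, 0, 0, 0, 1],
  [0, 0, 3, 0, 0, 0, 1],
  [0, 0, 3, 0, 0, 0, 1],
  [0, 0, 3, 0, 0, 0, 1],
  [0, 0, 3, 0, 0, 0, 1],
  [0, 0, 2, 0, 0, 0, 1],
  [0, 0, 0, 0, 0, 0, 1],
])

```text
time: 24.2
position: [0.6025, 0.0757, 0.141]
ee_rot: [1.853, 2.001, 0.547]
contact_force: [0.3, -0.0, -0.7]
grip_width: 0.0163
gripper_force: 48.9
```

Request:
play_rows([
  [0, 0, 1, 0, 0, 0, 1],
  [0, 0, 1, 0, 0, 0, 1],
  [0, 0, 0.7, 0, 0, 0, 1],
  [0, 0, 0, 0, 0, 0, 1],
])

```text
time: 24.6
position: [0.604, 0.0758, 0.1391]
ee_rot: [1.853, 2.001, 0.547]
contact_force: [-0.1, 0.4, -0.2]
grip_width: 0.0165
gripper_force: 48.9
```

```bash
python3 -c "
from h import *
ea()"
```

```text
TCP easel [  4.53 -96.27 105.69] Feasel [-0.2  0.4 -0.1] err [-0.0101  0.0004  0.0001] t 24.6 w 0.016485031004931275
```

Request:
play_rows([
  [0, 0, 0.8, 0, 0, 0, 1],
  [0, 0, 0.8, 0, 0, 0, 1],
  [0, 0, 0, 0, 0, 0, 1],
])

```text
time: 24.9
position: [0.6047, 0.0759, 0.1383]
ee_rot: [1.852, 2.002, 0.547]
contact_force: [-6.9, -1.2, 5.5]
grip_width: 0.0166
gripper_force: 50.1
```

Request:
play_rows([
  [0, 0, 0.8, 0, 0, 0, 1],
  [0, 0, 0, 0, 0, 0, 1],
  [0, 0, 0, 0, 0, 0, 1],
])

```text
time: 25.2
position: [0.6049, 0.0759, 0.1382]
ee_rot: [1.852, 2.002, 0.547]
contact_force: [-15.7, -3.2, 14.8]
grip_width: 0.0167
gripper_force: 51.6
```

```bash
python3 -c "
from h import *
ea()"
```

```text
TCP easel [  4.9  -96.24 104.49] Feasel [-6.4 -1.9 20.8] err [-0.0095  0.0005 -0.001 ] t 25.2 w 0.016651186422548616
```

The knob is seated: contact came at the expected height. I'll release it and retreat.

Request:
play_rows([
  [0, 0, -1, 0, 0, 0, 1],
  [0, 0, 0, 0, 0, 0, 0.75],
  [0, 0, 0, 0, 0, 0, 0.7],
  [0, 0, 0, 0, 0, 0, 0.65],
  [0, 0, 0, 0, 0, 0, 0.55],
  [0, 0, 0, 0, 0, 0, 0.5],
  [0, 0, 0, 0, 0, 0, 0.5],
  [0, 0, -3, 0, 0, 0, 0.5],
  [0, 0, -6, 0, 0, 0, 0.5],
  [0, 0, -10, 0, 0, 0, 0.5],
  [0, 0, -15, 0, 0, 0, 0.5],
  [0, 0, -20, 0, 0, 0, 0.5],
  [0, 0, -20, 0, 0, 0, 0.5],
  [0, 0, -20, 0, 0, 0, 0.5],
  [0, 0, -20, 0, 0, 0, 0.5],
  [0, 0, -20, 0, 0, 0, 0.5],
  [0, 0, 0, 0, 0, 0, 0.5],
  [0, 0, 0, 0, 0, 0, 0.5],
], newtons=30)

```text
time: 27.0
position: [0.5368, 0.0705, 0.2538]
ee_rot: [1.852, 2.0, 0.548]
contact_force: [0.9, -0.7, 0.0]
grip_width: 0.0426
gripper_force: 0.0
```

```bash
python3 -c "
from h import *
ea()
im=get_image('side');save(im,'s5.png');c=cv2.imread('pics/s5.png')[150:290,190:340];cv2.imwrite('pics/s5c.png',cv2.resize(c,None,fx=4,fy=4,interpolation=cv2.INTER_CUBIC))
L=((cloud(im)-T)@E*1000).reshape(-1,3)
q=L[(abs(L[:,0]-4)<14)&(abs(L[:,1]+95)<14)&(L[:,2]>76)&(L[:,2]<130)];print(len(q),np.percentile(q,[2,50,98],axis=0).round(1),np.polyfit(q[:,2],q[:,0],1))
"
```

```text
TCP easel [  3.55 -96.39 238.75] Feasel [ 0.7 -0.8 -0.4] err [-0.0116 -0.     -0.0001] t 27.0 w 0.042646452892170304
90 [[ -3.8 -98.   77.3]
 [  5.4 -89.5 104.6]
 [ 13.1 -83.8 116. ]] [-0.02219317  7.24051733]
```

View pics/s5c.png

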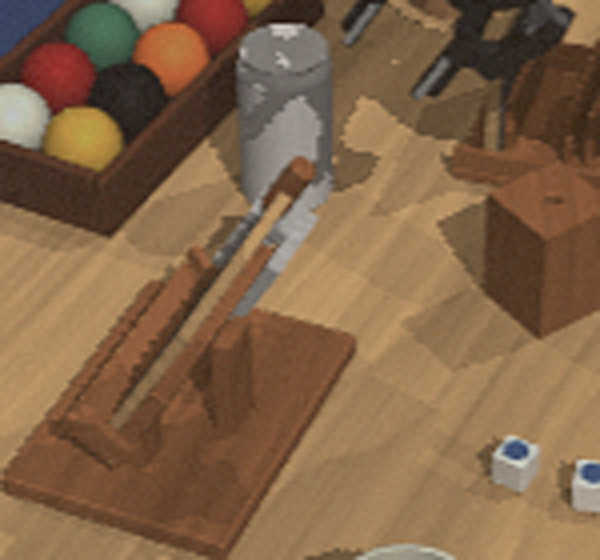

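The board is seated at crop (200,310). The knob sits on the upper lug at (290,180), with its top at easel z 116 as expected, and the pin block is empty. The gripper is clear, so I'll hand in.

```bash
python3 -c "
from bench import *
print(close_job())"
```

```text
the job is handed in; nothing more can be done
None
```

I handed the job in at about 27 s: the knuckled board is on the stand, the pin is through both lugs and the knuckle with its knob on the upper lug, and nothing else was touched; no verdict came back.

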